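Lock the focus ring of an inspection camera while a bar holds its lens barrel

ROBOT

A 7-joint arm with a two-finger parallel gripper is mounted at the origin on a cart in front of the work surface, level with it; the furniture and walls round the work are solid. World frame = base frame: x ahead of the robot, y to its left, z up, the work surface at z = 0. Lengths are in m, angles in rad, forces in N, time in s.
With the tool pointing down it reaches from about 0.35 to 0.9 m from the base axis. Payload 8.1 kg.
Tool frame: the origin (TCP) lies on the centre line of the jaws, within the pads' length; the fingertips stand arm.tips_ahead ahead of it and the grasp point (between the pads) lies 8 mm behind it (arm.tips_ahead is the distance from the TCP to the fingertips, in m); z points along the fingers, y is the direction in which the jaws open and shut (so a half turn about z gives the same grasp; the last joint's range is limited). The gripper opens to 92 mm and grips with 3 to 60 N. Pads are 19 mm wide; open, the fingers measure 130 mm over their backs; the gripper's body (75 mm by 190 mm) begins 47 mm behind the grasp point.
Start: joints at [-1.426, 0.434, 0.025, 1.573, -0.012, 1.134, -0.075], TCP at [0.153, 0.606, 0.238] pointing down, gripper open.
Joint ranges: [-2.62, 2.62], [-0.44, 2.09], [-1.27, 1.32], [0.08, 2.57], [-1.32, 4.46], [0.12, 2], [-2.74, 2.74]. Speed limits (rad/s): [2.22, 2.22, 3.01, 3.01, 3.14, 3.14, 3.14].

INTERFACE

Orientations are given as a rotation vector (axis times angle).
In Python, from cell import arm gives the robot as it stands. The module is installed in compiled form; this text tells all that it offers.
- The arm moves only by the tool jog_arm, never from a script. Its argument "moves" is a list of rows, each an object with "twist": the turn, a rotation vector about the tool's x, y, z in units of 10 degrees (1.0 is 10 degrees), a list of three; "xyz": the shift along the tool's x, y, z in units of 60 mm (1.0 is 60 mm), a list of three; "grip": the closure, from -1 (fully open) to 1 (shut). A call has 1 to 5 rows; each row is the pose to reach, as a shift and turn from the pose commanded when the call began, along the tool's axes at that moment; what a row does not reach only later rows make up. A row lasts 1/8 s, in which the tool goes at most 62.5 mm and 10.7 degrees, less where a joint would pass 70% of its speed; a pose out of reach is approached as far as the arm can. A call with a gripper value outside its range is refused whole. The fingers move at their own pace and stop on an object; "force" is the grip in N (left out, the last holds). Time passes only in rows, so rows that repeat a pose let the fingers close. It gives the time, the measured TCP pose, the force and the opening at its end, in the units of the state.
- arm.observe(): the state, without advancing time (a new reading comes with each control period).
- arm.get_image(name): name is "scene" or "side" or "wrist"; returns the picture (400x640x3 uint8, blue, green, red); there is no depth.
- arm.camera_params(name): a dict with "mtx" (3x3 intrinsics, pixels), "T" (4x4, takes a point from camera to world coordinates); the wrist camera has in their place "T_tool_cam" (4x4, takes a point from camera to tool coordinates, whose origin is the TCP and whose axes are the flange's). Camera axes: x right, y down, z forward; pixel columns grow to the right and rows downward; lengths in m; the calibration is good to about 2 mm. A picture is of the moment at which its call begins: read the wrist's pose just before it. camera_params takes no time and is no camera call.
- arm.sign_off(): hands the job in, once; it reports no verdict.
The state is a dict: "clock": time; "joints": joint angles; "dq": joint speeds; "joint_efforts": joint torques, N m; "position": TCP position; "ee_rot": TCP orientation; "force": force on the tool from outside, world axes, zero at the start; "ft_torque": the same for the moment, N m; "width": opening from 0.0 (shut) to 1.0 (fully open).
Only numpy, scipy, OpenCV 4.12 (cv2) and the standard library are available. Lean on these libraries where they do the work, as an engineer would, in place of code of your own. Each camera call takes 0.05 s, during which the arm holds its last target. There are 200 camera calls.

TASK

The focus of the upright inspection camera is set and must not change: gently lay the yellow brass holding bar down into the slot across the lens barrel and into the blue fork, so that the barrel cannot turn. Then turn the knurled lock ring clockwise (seen from above) until you feel it come up tight, firmly hand-tight but not forced. Lift the bar off again and leave it lying on the worktop clear of the camera.

Things in the scene. Friction and masses are not known exactly. Their poses are not given: they have to be found in the camera images.
- camera_nest: Inspection camera upright on a fixed aluminium plate 96x190x10 mm, y -60..+130. Origin on the worktop under the vertical lens axis; z up, y from lens axis to the blue fork. Black head 60x60 mm, top at height 44 mm; neck, diameter 47 mm, up to 55; then the lock ring; then the lens barrel's slotted end, rim at 84.5 mm.
- barrel_top (a point): Centre of the floor of the slot across the lens barrel, on the lens axis, 76 mm above the worktop. The slot runs along camera_nest's y, is 10 mm wide, 8.5 mm deep and open at both ends; the barrel's diameter is 41 mm.
- fork: Blue fork post on the base plate, 80 mm from the lens axis; 34 mm wide, 14 mm thick along camera_nest's y; origin at its foot (10 mm above the worktop). Its slot is 11 mm wide with a flared mouth whose top is at about 99 mm above the worktop, slot floor at 74 mm.
- fork_slot (a point): Point in the middle of the fork's slot, 80 mm from the lens axis along camera_nest's y, 76 mm above the worktop: the bar's underside passes here when it is seated.
- holding_bar: Loose yellow brass bar 130 long, 8 wide (lowest 3 mm: 5 wide), 14 mm high, 0.12 kg; orange cross-piece 34x12x14 mm at one end. z up, y along it to the cross-piece. Origin on the underside, 76 mm from the plain end, near the centre of mass: grip it here across its width. Seated: level along camera_nest's y, origin at 0, +50 (+-4), 76 mm in that frame, cross-piece beyond the fork.
- lock_ring: Knurled metal lock ring on the barrel, diameter 54 mm, 57 to 73 mm above the worktop; orange dot on top. Origin on the lens axis at worktop height; z up, turns with it. Clockwise from above tightens. Grip of about 30 N across its diameter. With the bar in, fingers can stand anywhere round it but within 40 degrees of the bar: about 1.7 rad of turning in one grasp.
- shoulder: Hidden brass shoulder of the barrel that the ring tightens on. The ring drags at 0.09 N m, meets it after 0.5 to 1.1 rad (differs each time, not visible), then torque rises 1.5 N m per rad. Tight: above 0.25 N m at the ring; strained above 0.7; aim at 0.45. It stays tight when released. Origin on the lens axis at worktop height.
- barrel (a joint): Turn of the lens barrel, rad, counter-clockwise from above positive; 0 is the set focus. Its own friction (0.04 N m) is less than the ring's drag, so without the bar it turns along with the ring. The seated bar leaves it a play of about 0.1 rad.
Not all that is in view belongs to the job. There is more than one size of the holding_bar; the job needs the larger.

How it is judged:
By the outcome, as a careful person would: the job done as asked, in the order asked, and still so for the second after the job is handed in, with the robot touching nothing.
It also fails if it takes over 61 s, if anything falls off the work surface, if the arm or the gripper's body presses on something with over 40 N, if the wrist force passes 120 N, or if a joint passes its speed limit or range.

## Working session

There is one attempt and no reset: what is moved stays moved. The work goes in short steps, Python scripts to look and compute and a tool call to move; the robot and the scene stay as the last step left them, time stands still between calls to the robot, and variables do not carry over. Pictures are saved under pics/ and viewed, about 8 in all and at most 12, crops included, and the job is handed in when it is done.

Besides the shell and the picture viewer there is one more tool, called after "Emit:" by a JSON object that holds its "api" and its "payload". jog_arm: Moves the arm, as the interface text tells. Its arguments: {"type":"object","properties":{"moves":{"type":"array","items":{"type":"object","properties":{"twist":{"type":"array","items":{"type":"number"}},"xyz":{"type":"array","items":{"type":"number"}},"grip":{"type":"number"}}}},"force":{"type":"number"}},"required":["moves"]}

```bash
mkdir -p pics; cat > h.py <<'E'
import numpy as np, cv2
from cell import arm
from scipy.spatial.transform import Rotation as R
def cam(n):
    p=arm.camera_params(n)
    K=np.array(p["mtx"])
    if "T" in p: T=np.array(p["T"])
    else:
        s=arm.observe(); W=np.eye(4); W[:3,:3]=R.from_rotvec(s["ee_rot"]).as_matrix(); W[:3,3]=s["position"]
        T=W@np.array(p["T_tool_cam"])
    return K,T
def ray(K,T,px):
    d=T[:3,:3]@np.linalg.solve(K,np.array([px[0],px[1],1.]))
    return T[:3,3],d/np.linalg.norm(d)
def onz(K,T,px,z):
    o,d=ray(K,T,px); return o+d*(z-o[2])/d[2]
def proj(K,T,P):
    q=K@(T[:3,:3].T@(np.asarray(P,float)-T[:3,3])); return q[:2]/q[2]
def st():
    s=arm.observe()
    print("t",round(s["clock"],3),"pos",np.round(s["position"],4),"rot",np.round(s["ee_rot"],3),"F",np.round(s["force"],1),"M",np.round(s["ft_torque"],2),"w",round(s["width"],3)); return s
E
python3 - <<'E'
from h import *
np.set_printoptions(precision=4,suppress=True)
s=st(); print(s, arm.tips_ahead)
ims={}
for n in("scene","side","wrist"):
    K,T=cam(n); im=arm.get_image(n); cv2.imwrite(f"pics/{n}0.png",im); ims[n]=im
    print(n,K,T)
print(arm.camera_params("wrist")["T_tool_cam"])
cv2.imwrite("pics/all0.png",cv2.resize(np.vstack([ims["scene"],ims["side"]]),(640,800))[:,:])
E
```

```text
t 0.0 pos [0.1532 0.6054 0.2369] rot [-0.388 -3.117  0.003] F [ 0.5  0.8 -0.3] M [-0.03 -0.04 -0.03] w 0.998
{'clock': 0.0, 'joints': array([-1.4256,  0.4352,  0.025 ,  1.5741, -0.0116,  1.134 , -0.0751]), 'dq': array([-0.0007, -0.0004,  0.0002,  0.0001, -0.0013,  0.0002, -0.0003]), 'joint_efforts': array([  0.0018, -66.7863,   0.9862, -31.4448,  -0.0603,   0.0433,
         0.0002]), 'position': array([0.1532, 0.6054, 0.2369]), 'ee_rot': array([-0.3885, -3.1174,  0.0026]), 'force': array([ 0.4608,  0.7877, -0.3282]), 'ft_torque': array([-0.0259, -0.037 , -0.0264]), 'width': 0.9981310087141356} 0.011
scene [[375.2647   0.     319.2554]
 [  0.     375.2647 195.7456]
 [  0.       0.       1.    ]] [[ 0.8751 -0.1936  0.4436  0.1422]
 [-0.4838 -0.3207  0.8143 -0.4935]
 [-0.0154 -0.9272 -0.3743  0.4127]
 [ 0.      0.      0.      1.    ]]
side [[514.58     0.     320.2085]
 [  0.     514.58   201.9126]
 [  0.       0.       1.    ]] [[ 0.8395 -0.3772  0.3912  0.1698]
 [-0.543  -0.5529  0.6321 -0.3836]
 [-0.0222 -0.743  -0.6689  0.6576]
 [ 0.      0.      0.      1.    ]]
wrist [[288.0721   0.     322.4584]
 [  0.     288.0721 199.4283]
 [  0.       0.       1.    ]] [[ 0.2451  0.9227  0.2975  0.0722]
 [ 0.9695 -0.2325 -0.0774  0.6266]
 [-0.0023  0.3074 -0.9516  0.3836]
 [ 0.      0.      0.      1.    ]]
[[ 0.0003 -0.9516 -0.3072  0.0837]
 [ 1.      0.0005 -0.0008  0.0003]
 [ 0.0009 -0.3072  0.9516 -0.1466]
 [ 0.      0.      0.      1.    ]]
```

View pics/scene0.png

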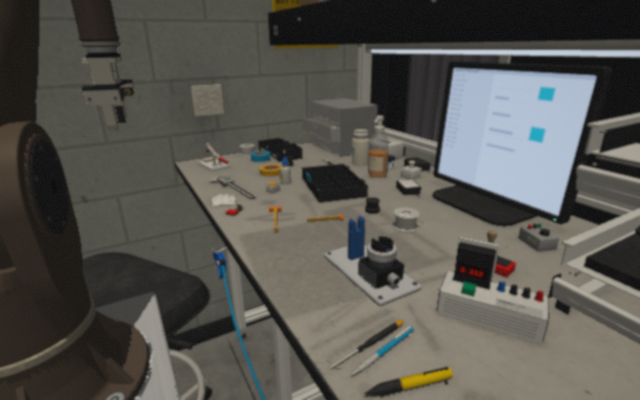

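View pics/side0.png

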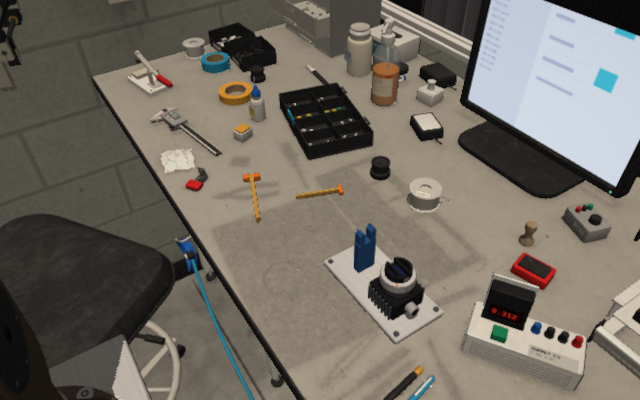

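The side view shows two yellow bars with orange cross-pieces. Bar A runs from (251,176) to (258,220) and bar B from (297,194) to (342,190). The camera is at about (398,275) with its fork at (365,248). I'll measure both bars and enlarge one crop to compare them.

```bash
python3 - <<'E'
from h import *
np.set_printoptions(precision=4,suppress=True)
im=cv2.imread("pics/side0.png"); K,T=cam("side")
hsv=cv2.cvtColor(im,cv2.COLOR_BGR2HSV)
for name,(x0,y0,x1,y1) in dict(A=(235,160,275,230),B=(290,178,350,205)).items():
    m=cv2.inRange(hsv,(3,120,70),(30,255,255)); mm=np.zeros_like(m); mm[y0:y1,x0:x1]=m[y0:y1,x0:x1]
    ys,xs=np.nonzero(mm); P=np.array([onz(K,T,(x,y),.012)[:2] for x,y in zip(xs,ys)])
    o=(hsv[ys,xs,0]<14); c=P[~o].mean(0); 
    u=np.linalg.svd(P[~o]-c)[2][0]; h=P[o].mean(0)
    if u@(h-c)<0:u=-u
    t=(P-c)@u; n=(P-c)@np.array([-u[1],u[0]])
    print(name,len(xs),"c",c,"head",h,"u",u,"len",np.ptp(t),"plain end",c+u*t.min(),"head end",c+u*t.max(),"width head",np.ptp(n[o]), "ang",np.degrees(np.arctan2(u[1],u[0])))
m=cv2.inRange(hsv,(100,120,40),(125,255,255)); m[:,:345]=0;m[:, 385:]=0;m[:215]=0;m[280:]=0
ys,xs=np.nonzero(m); print("fork px",xs.min(),xs.max(),ys.min(),ys.max())
a=cv2.resize(im[160:235,230:360],None,fx=5,fy=5,interpolation=cv2.INTER_CUBIC)
b=cv2.resize(im[215:345,315:450],None,fx=4,fy=4,interpolation=cv2.INTER_CUBIC)
h=max(a.shape[0],b.shape[0]); 
cv2.imwrite("pics/c1.png",a); 
f=600/h if h>600 else 1
cv2.imwrite("pics/c2.png",b)
E
```

```text
A 303 c [0.4511 0.3094] head [0.4739 0.367 ] u [0.3691 0.9294] len 0.14420887527649556 plain end [0.4252 0.2442] head end [0.4785 0.3782] width head 0.03306858311598705 ang 68.34103147332613
B 250 c [0.558 0.251] head [0.5982 0.2347] u [ 0.9449 -0.3275] len 0.09039858327840421 plain end [0.5178 0.2649] head end [0.6032 0.2353] width head 0.03057921126915822 ang -19.11591662079467
fork px 354 374 224 271
```

View pics/c1.png

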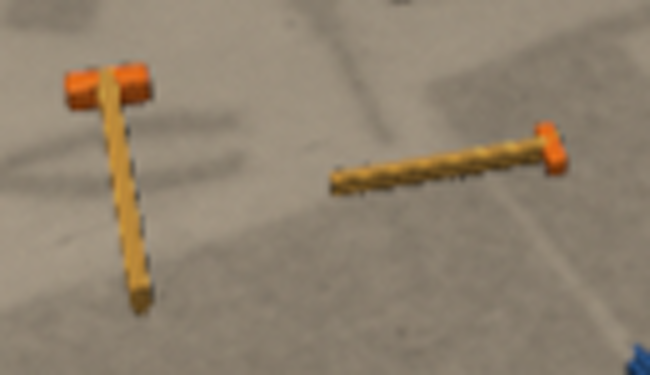

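View pics/c2.png

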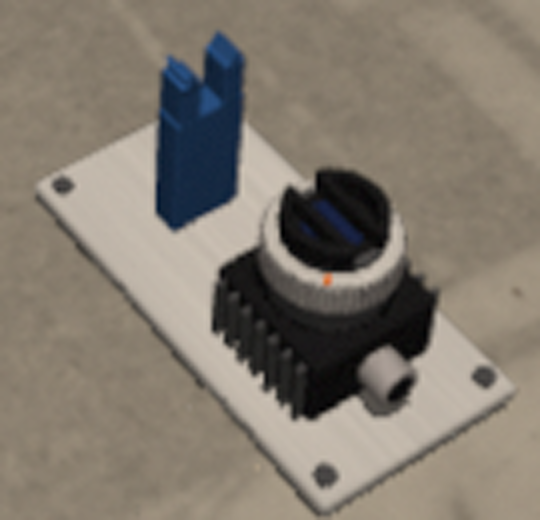

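Bar A measures about 0.14 m long with a 33 mm cross-piece, against about 0.09 m for bar B. A is the larger one and matches the 130 mm description. In the crop, the nest's plate, the fork prongs at (172,62) and (222,38), and the slotted barrel are all clear. Next I'll work out the nest pose and the first move.

```bash
cat >> h.py <<'E'
def rel(target_pos, yaw=None):
    """shift in tool units & twist z units to reach target with tool down and tool-y axis at world angle yaw (mod pi, nearest)"""
    s=arm.observe(); M=R.from_rotvec(s["ee_rot"]).as_matrix()
    print("xyz",np.round(M.T@(np.array(target_pos)-s["position"])/0.06,3), end=" ")
    if yaw is not None:
        best=[]
        for k in (0,1,-1):
            a=yaw+k*np.pi; y=np.array([np.cos(a),np.sin(a),0]); z=np.array([0,0,-1.]); x=np.cross(y,z)
            v=R.from_matrix(M.T@np.c_[x,y,z]).as_rotvec(); best.append(v)
        v=sorted(best[:2],key=np.linalg.norm)
        for q in v: print("twist",np.round(np.degrees(q)/10,3),end=" ")
    print()
E
python3 - <<'E'
from h import *
np.set_printoptions(precision=4,suppress=True)
K,T=cam("side")
f=lambda x,y:(315+x/4-.4,215+y/4-.4)
c=[onz(K,T,f(*p),.01) for p in((38,188),(515,390),(325,515))]
print("plate",c, np.linalg.norm(c[2]-c[0]),np.linalg.norm(c[2]-c[1]))
u=(c[0]-c[2])[:2]; u/=np.linalg.norm(u); w=(c[2]-c[1])[:2]; 
r=np.array([u[1],-u[0]]) # nest +x 
print("u",u,"ang",np.degrees(np.arctan2(*u[::-1])),"x check",r)
# corner c2: nest (-48 or 48,-60)
side=np.sign(r@(c[2]-c[1])[:2]); O=c[2][:2]+u*.060-r*side*.048
print("O from plate",O,side)
bt=onz(K,T,f(335,218),.0845); print("O from barrel rim",bt)
p1=onz(K,T,f(172,62),.097);p2=onz(K,T,f(222,38),.097);print("fork",p1,p2,(p1+p2)/2-bt)
s=st(); M=R.from_rotvec(s["ee_rot"]).as_matrix(); print(M)
ub=np.array([.3691,.9294]); o=np.array([.428,.251])+.076*ub
print("bar origin",o); 
yaw=np.arctan2(ub[1],ub[0])+np.pi/2
print("nest to bar deg",np.degrees(np.arctan2(*u[::-1])-np.arctan2(*ub[::-1])))
rel([*o,.16],yaw)
E
```

```text
plate [array([0.4731, 0.0999, 0.01  ]), array([ 0.5671, -0.0854,  0.01  ]), array([ 0.4734, -0.0878,  0.01  ])] 0.18766170097508011 0.09374348853971952
u [-0.0015  1.    ] ang 90.0877715867992 x check [1.     0.0015]
O from plate [ 0.5213 -0.0277] -1.0
O from barrel rim [ 0.5195 -0.0279  0.0845]
fork [0.5099 0.0596 0.097 ] [0.5336 0.0594 0.097 ] [0.0023 0.0874 0.0125]
t 0.15 pos [0.1532 0.6055 0.2371] rot [-0.388 -3.117  0.002] F [-0.4  0.2 -0.4] M [ 0.03 -0.06 -0.02] w 1.001
[[-0.9694  0.2453 -0.0002]
 [ 0.2453  0.9694 -0.0012]
 [-0.0001 -0.0012 -1.    ]]
bar origin [0.4561 0.3216]
nest to bar deg 21.747676148882903
xyz [-6.053 -3.348  1.29 ] twist [-0.006 -0.004 -8.254] twist [-0.004  0.006  9.746]
```

Emit:
{"api": "jog_arm", "payload": {"moves": [{"xyz": [-1,-0.5,0],"twist": [0,0,1],"grip": -1},{"xyz": [-2,-1,0],"twist": [0,0,2],"grip": -1},{"xyz": [-2.9,-1.5,0.3],"twist": [0,0,3],"grip": -1},{"xyz": [-3.8,-2,0.6],"twist": [0,0,4],"grip": -1},{"xyz": [-4.6,-2.5,0.9],"twist": [0,0,5],"grip": -1}]}}

```text
clock: 0.78
position: [0.3791, 0.3978, 0.1862]
ee_rot: [1.677, 2.656, 0.001]
force: [0.3, 0.3, -1.0]
width: 1.002
```

```bash
python3 - <<'E'
from h import *
s=st(); print(np.round(s["joints"],2)); rel([.4561,.3216,.16],np.radians(158.34))
E
```

```text
t 0.775 pos [0.3791 0.3978 0.1862] rot [1.677e+00 2.656e+00 1.000e-03] F [ 0.3  0.3 -1. ] M [-0.03 -0.04 -0.02] w 1.002
[-1.12  0.37  0.28  1.84 -0.12  0.95 -0.34]
xyz [-1.698  0.612  0.436] twist [ 3.000e-03 -3.000e-03  4.713e+00] twist [ 4.0000e-03  4.0000e-03 -1.3287e+01]
```

Emit:
{"api": "jog_arm", "payload": {"moves": [{"xyz": [-0.85,0.3,0.2],"twist": [0,0,1],"grip": -1},{"xyz": [-1.7,0.6,0.43],"twist": [0,0,2],"grip": -1},{"xyz": [-1.7,0.6,0.43],"twist": [0,0,3],"grip": -1},{"xyz": [-1.7,0.6,0.43],"twist": [0,0,4],"grip": -1},{"xyz": [-1.7,0.6,0.43],"twist": [0,0,4.7],"grip": -1}]}}

```text
clock: 1.4
position: [0.4545, 0.3228, 0.1605]
ee_rot: [2.597, 1.768, -0.001]
force: [0.5, 0.8, 0.3]
width: 1.001
```

```bash
cat > bar.py <<'E'
from h import *
np.set_printoptions(precision=4,suppress=True)
def barpose(im,K,T,z,near=None,save=None):
    hsv=cv2.cvtColor(im,cv2.COLOR_BGR2HSV)
    m=cv2.inRange(hsv,(3,120,60),(32,255,255)); m=cv2.morphologyEx(m,cv2.MORPH_CLOSE,np.ones((5,5)))
    n,l,stt,_=cv2.connectedComponentsWithStats(m)
    for i in range(1,n):
        if stt[i,4]<300: continue
        ys,xs=np.nonzero(l==i); P=np.array([onz(K,T,(x,y),z)[:2] for x,y in zip(xs,ys)])
        o=hsv[ys,xs,0]<14
        if o.sum()<10 or (~o).sum()<50: continue
        c=P[~o].mean(0); u=np.linalg.svd(P[~o]-c,full_matrices=False)[2][0]; h=P[o].mean(0)
        if u@(h-c)<0:u=-u
        n2=np.array([-u[1],u[0]]); t=(P-c)@u; nn=(P-c)@n2
        print("comp",stt[i],"plain",c+u*t.min(),"head",c+u*t.max(),"len",np.ptp(t),"barlen",np.ptp(t[~o]),"headw",np.ptp(nn[o]),"barw",np.ptp(nn[~o]),"ang",np.degrees(np.arctan2(u[1],u[0])),"origin(0.076)",c+u*(t.min()+.076))
if __name__=="__main__":
    s=st(); K,T=cam("wrist"); im=arm.get_image("wrist"); cv2.imwrite("pics/w1.png",im); barpose(im,K,T,.014); print(np.round(s["joints"],2))
E
python3 bar.py
```

```text
t 1.4 pos [0.4545 0.3228 0.1605] rot [ 2.597  1.768 -0.001] F [0.5 0.8 0.3] M [-0.08  0.09  0.04] w 1.001
comp [309 132  34  60 657] plain [0.4574 0.32  ] head [0.4786 0.3776] len 0.061384084848974875 barlen 0.05035625640749562 headw 0.0331064737383326 barw 0.007465226618806022 ang 69.81265499828326 origin(0.076) [0.4836 0.3913]
comp [396 195  85  22 547] plain [0.5211 0.2757] head [0.6044 0.2437] len 0.08925736966887568 barlen 0.08889316166155434 headw 0.023973482833466085 barw 0.019452055975779176 ang -21.01614024152829 origin(0.076) [0.592  0.2485]
[-1.08  0.43  0.5   1.87 -0.26  0.91 -0.83]
```

View pics/w1.png

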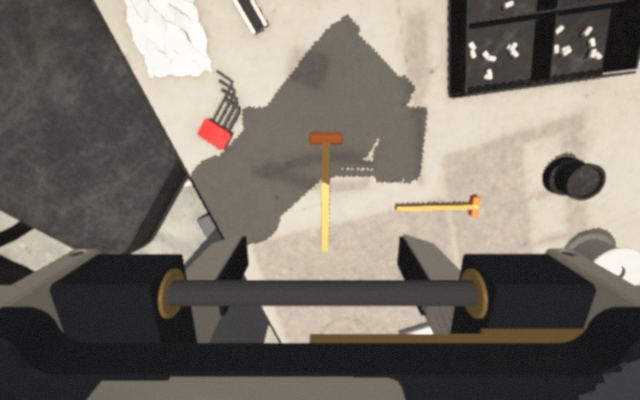

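The wrist view shows the larger bar upright at column ~325, with its plain end at row ~250 and its head at rows 132–145, part of it in the arm's shadow. The smaller bar lies at (396–481, 206).

```bash
python3 - <<'E'
from bar import *
K,T=cam("wrist"); im=cv2.imread("pics/w1.png"); hsv=cv2.cvtColor(im,cv2.COLOR_BGR2HSV)
m=cv2.inRange(hsv,(8,80,40),(35,255,255)); C=[]
for y in range(155,246,6):
    xs=np.nonzero(m[y,300:350])[0]+300
    if len(xs): C.append(onz(K,T,(xs.mean(),y),.014)[:2])
C=np.array(C); c=C.mean(0); u=np.linalg.svd(C-c)[2][0]; u*=np.sign(u[1])
col=m[:,322:329].sum(1)>0; rows=np.nonzero(col[100:262])[0]+100; print("rows",rows.min(),rows.max())
pe=onz(K,T,(325,rows.max()+.5),.010)[:2]; he=onz(K,T,(325,rows.min()-.5),.014)[:2]
print("ang",np.degrees(np.arctan2(u[1],u[0])),"plain",pe,"head",he,"len",np.linalg.norm(he-pe))
p0=c+u*((pe-c)@u); h0=c+u*((he-c)@u); o1=p0+.076*u;o2=h0-.054*u; print(o1,o2)
o=(o1+o2)/2; ya=np.arctan2(u[1],u[0])-np.pi/2; rel([*o,.10],ya); rel([*o,.0135],ya)
E
```

```text
rows 132 251
ang 67.75389316414316 plain [0.4292 0.2521] head [0.479  0.3778] len 0.1352054536268805
[0.4575 0.3226] [0.4594 0.3275]
xyz [0.057 0.05  1.007] twist [-0.002  0.003  0.047] twist [ -0.004  -0.003 -17.953] 
xyz [0.058 0.05  2.449] twist [-0.002  0.003  0.047] twist [ -0.004  -0.003 -17.953]
```

Emit:
{"api": "jog_arm", "payload": {"moves": [{"xyz": [0.06,0.05,0.9],"twist": [0,0,0.05],"grip": -0.6},{"xyz": [0.06,0.05,1.7],"twist": [0,0,0.05],"grip": -0.6},{"xyz": [0.06,0.05,2.2],"twist": [0,0,0.05],"grip": -0.6},{"xyz": [0.06,0.05,2.42],"twist": [0,0,0.05],"grip": -0.6},{"xyz": [0.06,0.05,2.43],"twist": [0,0,0.05],"grip": 0}]}}

```text
clock: 2.08
position: [0.4586, 0.3251, 0.0147]
ee_rot: [2.599, 1.764, -0.001]
force: [0.3, -0.7, 0.5]
width: 0.736
```

Emit:
{"api": "jog_arm", "payload": {"force": 15, "moves": [{"xyz": [0,0,0],"grip": 0.9},{"xyz": [0,0,0],"grip": 1},{"xyz": [0,0,0],"grip": 1},{"xyz": [0,0,0],"grip": 1},{"xyz": [0,0,0],"grip": 1}]}}

```text
invalid input at $.moves[0]: expected keys twist, xyz, grip
```

Emit:
{"api": "jog_arm", "payload": {"force": 15, "moves": [{"xyz": [0,0,0],"twist": [0,0,0],"grip": 0.5},{"xyz": [0,0,0],"twist": [0,0,0],"grip": 1},{"xyz": [0,0,0],"twist": [0,0,0],"grip": 1},{"xyz": [0,0,0],"twist": [0,0,0],"grip": 1},{"xyz": [0,0,0],"twist": [0,0,0],"grip": 1}]}}

```text
clock: 2.7
position: [0.4587, 0.3254, 0.0151]
ee_rot: [-2.6, -1.763, -0.0]
force: [-0.4, 0.2, -0.2]
width: 0.193
```

```bash
python3 - <<'E'
from h import *
s=st(); rel([.5204,.0221+.0,.18],np.pi)
E
```

```text
t 2.7 pos [0.4587 0.3254 0.0151] rot [-2.6   -1.763 -0.   ] F [-0.4  0.2 -0.2] M [-0.1   0.05  0.01] w 0.193
xyz [-4.316  2.824 -2.75 ] twist [ 1.00e-03 -1.00e-03 -2.17e+00] twist [-2.000e-03 -1.000e-03  1.583e+01]
```

Emit:
{"api": "jog_arm", "payload": {"force": 15, "moves": [{"xyz": [0,0,0],"twist": [0,0,0],"grip": 1},{"xyz": [0,0,0],"twist": [0,0,0],"grip": 1},{"xyz": [0,0,0],"twist": [0,0,0],"grip": 1},{"xyz": [0,0,0],"twist": [0,0,0],"grip": 1},{"xyz": [0,0,-0.1],"twist": [0,0,0],"grip": 1}]}}

```text
clock: 3.32
position: [0.4583, 0.325, 0.0207]
ee_rot: [2.6, 1.763, -0.002]
force: [0.6, 0.2, -0.2]
width: 0.081
```

Emit:
{"api": "jog_arm", "payload": {"force": 20, "moves": [{"xyz": [0,0,-0.4],"twist": [0,0,0],"grip": 1},{"xyz": [0,0,-1.0],"twist": [0,0,0],"grip": 1},{"xyz": [0,0,-1.6],"twist": [0,0,0],"grip": 1},{"xyz": [0,0,-2.2],"twist": [0,0,0],"grip": 1},{"xyz": [0,0,-2.6],"twist": [0,0,0],"grip": 1}]}}

```text
clock: 3.95
position: [0.459, 0.3253, 0.1789]
ee_rot: [-2.6, -1.763, -0.003]
force: [-0.3, -0.0, -1.6]
width: 0.081
```

```bash
python3 - <<'E'
from h import *
s=st(); rel([.5204,.0221,.18],np.pi)
E
```

```text
t 3.95 pos [0.459  0.3253 0.1789] rot [-2.6   -1.763 -0.003] F [-0.3 -0.  -1.6] M [-0.11  0.03  0.06] w 0.081
xyz [-4.317  2.82  -0.022] twist [ 0.005 -0.008 -2.172] twist [-1.1000e-02 -7.0000e-03  1.5828e+01]
```

Emit:
{"api": "jog_arm", "payload": {"moves": [{"xyz": [-0.8,0.5,0],"twist": [0,0,-0.5],"grip": 1},{"xyz": [-1.7,1.1,0],"twist": [0,0,-1.1],"grip": 1},{"xyz": [-2.6,1.7,0],"twist": [0,0,-1.6],"grip": 1},{"xyz": [-3.5,2.3,0],"twist": [0,0,-2.17],"grip": 1},{"xyz": [-4.0,2.6,0],"twist": [0,0,-2.17],"grip": 1}]}}

```text
clock: 4.58
position: [0.5151, 0.0412, 0.1775]
ee_rot: [2.223, 2.219, 0.0]
force: [-0.1, 0.6, -0.9]
width: 0.083
```

Emit:
{"api": "jog_arm", "payload": {"moves": [{"xyz": [-0.4,0.05,0],"twist": [0,0,0],"grip": 1},{"xyz": [-0.4,0.05,0],"twist": [0,0,0],"grip": 1},{"xyz": [-0.4,0.05,0],"twist": [0,0,0],"grip": 1}]}}

```text
clock: 4.95
position: [0.5177, 0.0215, 0.177]
ee_rot: [-2.22, -2.222, -0.0]
force: [0.1, 0.2, -0.6]
width: 0.081
```

```bash
python3 - <<'E'
from h import *
s=st(); print(np.round(s["joints"],2)); rel([.5204,.0221,.18],np.pi)
for n in("wrist","side"): cv2.imwrite(f"pics/{n}2.png",arm.get_image(n))
a=cv2.imread("pics/wrist2.png")[100:400,120:520]; b=cv2.imread("pics/side2.png")[130:340,290:470]
cv2.imwrite("pics/m2.png",np.hstack([cv2.resize(a,(440,330)),cv2.resize(b,(360,420))[:330]]))
cv2.imwrite("pics/w2.png",cv2.imread("pics/wrist2.png"))
E
```

```text
t 4.95 pos [0.5177 0.0215 0.177 ] rot [-2.22  -2.222 -0.   ] F [ 0.1  0.2 -0.6] M [-0.07  0.05  0.01] w 0.081
[-0.53  0.34  0.5   1.94 -0.21  0.91  0.08]
xyz [ 0.01   0.044 -0.05 ] twist [-0.001 -0.003  0.003] twist [ 5.0000e-03 -2.0000e-03 -1.7997e+01]
```

View pics/w2.png

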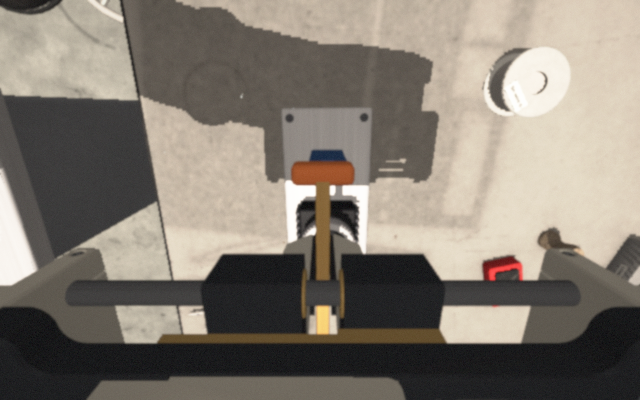

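The wrist view shows the held bar in the jaws at column ~323, with its orange head at rows 161–185. The plate's far edge is at row ~108, columns 283–371, and the fork is at (327,155). I'll use these to find the offsets.

```bash
python3 - <<'E'
from h import *
np.set_printoptions(precision=4,suppress=True)
K,T=cam("wrist"); im=cv2.imread("pics/w2.png"); hsv=cv2.cvtColor(im,cv2.COLOR_BGR2HSV)
g=cv2.GaussianBlur(cv2.cvtColor(im,cv2.COLOR_BGR2GRAY),(3,3),0).astype(int)
for y in (195,205,215,225):  # lit part edges
    d=np.diff(g[y,270:390]); print(y,"edges",270+d.argmax(),270+d.argmin(), onz(K,T,(270+d.argmax()+.5,y),.01)[:2],onz(K,T,(270+d.argmin()+.5,y),.01)[:2])
for y in (125,140):
    d=np.diff(g[y,270:390]); print(y,"edges",270+d.argmax(),270+d.argmin(), onz(K,T,(270+d.argmax()+.5,y),.01)[:2],onz(K,T,(270+d.argmin()+.5,y),.01)[:2])
for x in (300,330,355):
    d=np.diff(g[98:120,x]); r=98+d.argmax()+.5; print("far edge",x,r,onz(K,T,(x,r),.01)[:2])
mb=cv2.inRange(hsv,(100,80,20),(130,255,255)); mb[170:]=0; mb[:130]=0; mb[:,:290]=0; mb[:,370:]=0
ys,xs=np.nonzero(mb); print("fork px",xs.min(),xs.max(),ys.min(),ys.max(), "x at base",onz(K,T,(xs.min(),ys.min()),.099)[:2],onz(K,T,(xs.max(),ys.min()),.099)[:2])
mo=cv2.inRange(hsv,(0,120,50),(12,255,255)); mo[:150]=0; mo[195:]=0; mo[:,:280]=0; mo[:,365:]=0
ys,xs=np.nonzero(mo); print("head px",xs.min(),xs.max(),ys.min(),ys.max())
zt=.177-.0135+.014
print("head far",onz(K,T,(323,ys.min()),zt)[:2],"near", onz(K,T,(323,ys.max()),zt)[:2],"near bottom",onz(K,T,(323,ys.max()),zt-.014)[:2],"l r",onz(K,T,(xs.min(),172),zt)[:2],onz(K,T,(xs.max()+1,172),zt)[:2])
mbar=cv2.inRange(hsv,(8,80,40),(35,255,255))
for y in (195,210,225,240):
    xs=np.nonzero(mbar[y,305:345])[0]+305; print("bar",y,xs.min(),xs.max(),onz(K,T,(xs.mean()+.0,y),zt)[:2])
E
```

```text
195 edges 329 315 [0.5258 0.0099] [0.5099 0.0099]
205 edges 356 297 [ 0.557  -0.0021] [ 0.4891 -0.0022]
215 edges 357 296 [ 0.5586 -0.0144] [ 0.4876 -0.0145]
225 edges 358 296 [ 0.5603 -0.027 ] [ 0.4873 -0.0271]
125 edges 281 370 [0.4744 0.0871] [0.5684 0.0873]
140 edges 282 370 [0.4748 0.0715] [0.5692 0.0717]
far edge 300 107.5 [0.4943 0.1047]
far edge 330 107.5 [0.5254 0.1048]
far edge 355 107.5 [0.5513 0.1048]
fork px 311 344 151 159 x at base [0.5088 0.0728] [0.5344 0.0729]
head px 292 353 161 184
head far [0.5179 0.0793] near [0.5179 0.0671] near bottom [0.518  0.0634] l r [0.5019 0.0735] [0.5339 0.0736]
bar 195 316 328 [0.5174 0.0611]
bar 210 315 330 [0.5177 0.0527]
bar 225 316 329 [0.5177 0.0439]
bar 240 315 330 [0.5177 0.0349]
```

```bash
python3 - <<'E'
import cv2
b=cv2.imread("pics/side2.png")[120:345,290:470]
cv2.imwrite("pics/s2.png",cv2.resize(b,None,fx=2.6,fy=2.6,interpolation=cv2.INTER_CUBIC))
E
```

```text
(no output)
```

View pics/s2.png

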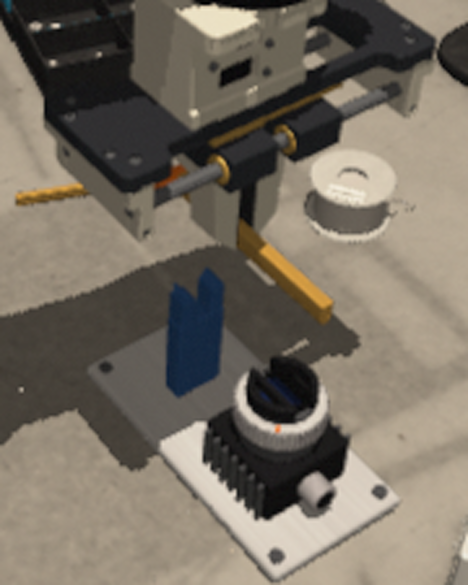

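Emit:
{"api": "jog_arm", "payload": {"moves": [{"xyz": [-0.01,0.03,0.3],"twist": [0,0,0],"grip": 1},{"xyz": [-0.02,0.06,0.7],"twist": [0,0,0],"grip": 1},{"xyz": [-0.02,0.06,0.93],"twist": [0,0,0],"grip": 1},{"xyz": [-0.02,0.06,0.93],"twist": [0,0,0],"grip": 1}]}}

```text
clock: 5.55
position: [0.5208, 0.0199, 0.1204]
ee_rot: [-2.22, -2.221, 0.003]
force: [-0.4, 0.3, -0.3]
width: 0.084
```

```bash
python3 - <<'E'
from h import *
s=st()
a=arm.get_image("wrist"); b=arm.get_image("side"); cv2.imwrite("pics/wrist3.png",a); cv2.imwrite("pics/side3.png",b)
a=cv2.resize(a[90:270,255:395],None,fx=2.8,fy=2.8,interpolation=cv2.INTER_CUBIC)
b=cv2.resize(b[200:320,340:436],None,fx=4.2,fy=4.2,interpolation=cv2.INTER_CUBIC)
print(a.shape,b.shape); cv2.imwrite("pics/m3.png",np.hstack([a,b]))
E
```

```text
t 5.55 pos [0.5208 0.0199 0.1204] rot [-2.22  -2.221  0.003] F [-0.4  0.3 -0.3] M [-0.07 -0.   -0.06] w 0.084
(504, 392, 3) (504, 403, 3)
```

View pics/m3.png

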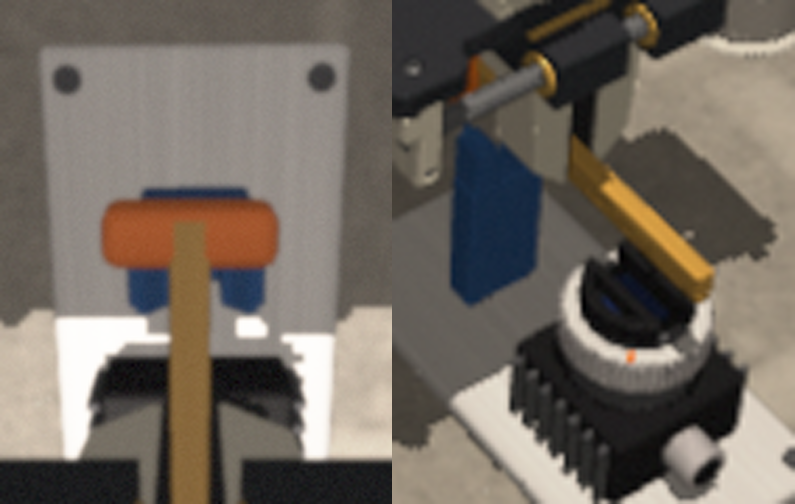

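```bash
python3 - <<'E'
from h import *
np.set_printoptions(precision=4,suppress=True)
K,T=cam("side"); im=cv2.imread("pics/side3.png"); hsv=cv2.cvtColor(im,cv2.COLOR_BGR2HSV)
m=cv2.inRange(hsv,(10,100,60),(32,255,255)); m[:225]=0; m[:,:376]=0; m[285:]=0; m[:,430:]=0
ys,xs=np.nonzero(m); print(xs.min(),xs.max(),ys.min(),ys.max(),len(xs))
i=ys.argmax(); print("lowest px",xs[ys==ys.max()],ys.max(),"rightmost",xs.max(),ys[xs==xs.max()])
# predicted bar outline corners in side view given bar x=TCP x, y plain = .0199+.0038-.076
yp=.0237-.076
for dx in(-.004,.004): 
    for z in (.1195,.1085): print("pred",dx,z,proj(K,T,(.5208+dx,yp,z)))
for dx in(-.0025,.0025): print("pred foot",dx,proj(K,T,(.5208+dx,yp,.1055)))
# bar left/right edges in rows
for y in range(244,266,4):
    r=xs[ys==y]; print(y,r.min(),r.max(), "top-left edge x@z.1195",onz(K,T,(r.max()+.5,y),.1195)[:2])
# barrel rim from side0 : white ring & black top
im0=cv2.imread("pics/side0.png")
h0=cv2.cvtColor(im0,cv2.COLOR_BGR2HSV)
w=cv2.inRange(h0,(0,0,110),(180,70,255)); 
for y in range(262,284,3): print(y,"".join('#' if v else '.' for v in w[y,375:425]))
for z,r,n in((.0845,.0205,"rim"),(.073,.027,"ringtop")):
    for ox in (.5195,.5224):
        q=np.array([proj(K,T,(ox+r*np.cos(t),-.0265+r*np.sin(t),z)) for t in np.linspace(0,6.28,60)]); print(n,ox,q.min(0),q.max(0))
E
```

```text
382 416 232 284 428
lowest px [396 397] 284 rightmost 416 [264 265]
pred -0.004 0.1195 [410.2139 264.4928]
pred -0.004 0.1085 [409.4606 269.7498]
pred 0.004 0.1195 [414.696  262.0236]
pred 0.004 0.1085 [413.8998 267.2831]
pred foot -0.0025 [410.091  270.7007]
pred foot 0.0025 [412.8583 269.1595]
244 384 396 top-left edge x@z.1195 [ 0.5257 -0.0119]
248 388 400 top-left edge x@z.1195 [ 0.5254 -0.0211]
252 392 404 top-left edge x@z.1195 [ 0.5252 -0.0301]
256 396 408 top-left edge x@z.1195 [ 0.525 -0.039]
260 400 413 top-left edge x@z.1195 [ 0.5259 -0.0486]
264 404 416 top-left edge x@z.1195 [ 0.5245 -0.0564]
262 ###########...###...................##############
265 ##########............................############
268 ##########............................############
271 ##########............................############
274 ##########...........................#############
277 ###...######........................##############
280 ........#######..................#######...#######
283 ...........##########..###############........####
rim 0.5195 [383.5088 257.8634] [412.016  279.5145]
rim 0.5224 [385.0853 257.0416] [413.5597 278.6249]
ringtop 0.5195 [378.5925 259.7485] [415.7563 288.2564]
ringtop 0.5224 [380.159  258.9372] [417.2805 287.3568]
```

```bash
python3 - <<'E'
from h import *
np.set_printoptions(precision=4,suppress=True)
K,T=cam("side"); im=cv2.imread("pics/side0.png"); hsv=cv2.cvtColor(im,cv2.COLOR_BGR2HSV)
m=cv2.inRange(hsv,(105,90,25),(135,255,255)); m[:260]=0;m[:,:382]=0;m[284:]=0;m[:,415:]=0
ys,xs=np.nonzero(m); print(len(xs),xs.min(),xs.max(),ys.min(),ys.max())
P=np.array([onz(K,T,(x,y),.076)[:2] for x,y in zip(xs,ys)]); print(P.mean(0),P.min(0),P.max(0))
# dark barrel mask: mean of extreme columns per rim fit
g=im.max(2)
d=(g<75).astype(np.uint8); d[:255]=0; d[282:]=0; d[:,:380]=0; d[:,418:]=0
for y in range(256,284,2): print(y,"".join('#' if v else '.' for v in d[y,378:420]), "".join('b' if v else '.' for v in m[y,378:420]))
E
```

```text
69 390 405 265 276
[ 0.5234 -0.0241] [ 0.5111 -0.0374] [ 0.5281 -0.0121]
256 .......................................... ..........................................
258 ................##########................ ..........................................
260 ................##############............ ..........................................
262 .........##.....################.......... ..........................................
264 ........##########################........ ..........................................
266 .......###########################........ ...............bbbbbb.....................
268 .......###########################........ .................bbbbbb...................
270 .......###########################........ ............b......bbbbb..................
272 .......###########################........ ............bbb......bbbbbb...............
274 .......###########################........ .......................bbbbb..............
276 ........#########################......... ..........................b...............
278 ..........######################.......... ..........................................
280 ..#..........#################............ ..........................................
282 .......................................... ..........................................
```

Emit:
{"api": "jog_arm", "payload": {"moves": [{"xyz": [0.025,0.013,0.0],"twist": [0,0,0],"grip": 1},{"xyz": [0.025,0.013,0.12],"twist": [0,0,0],"grip": 1},{"xyz": [0.025,0.013,0.22],"twist": [0,0,0],"grip": 1},{"xyz": [0.025,0.013,0.3],"twist": [0,0,0],"grip": 1},{"xyz": [0.025,0.013,0.3],"twist": [0,0,0],"grip": 1}]}}

```text
clock: 6.28
position: [0.5219, 0.0208, 0.1026]
ee_rot: [-2.221, -2.221, 0.001]
force: [0.1, 0.4, -1.2]
width: 0.088
```

Emit:
{"api": "jog_arm", "payload": {"moves": [{"xyz": [0,0,0.03],"twist": [0,0,0],"grip": 1},{"xyz": [0,0,0.06],"twist": [0,0,0],"grip": 1},{"xyz": [0,0,0.09],"twist": [0,0,0],"grip": 1},{"xyz": [0,0,0.09],"twist": [0,0,0],"grip": 1}]}}

```text
clock: 6.78
position: [0.5222, 0.0209, 0.0976]
ee_rot: [-2.221, -2.221, 0.0]
force: [0.2, 0.4, -0.6]
width: 0.085
```

Emit:
{"api": "jog_arm", "payload": {"moves": [{"xyz": [0,0,0.02],"twist": [0,0,0],"grip": 1},{"xyz": [0,0,0.05],"twist": [0,0,0],"grip": 1},{"xyz": [0,0,0.07],"twist": [0,0,0],"grip": 1},{"xyz": [0,0,0.07],"twist": [0,0,0],"grip": 1}]}}

```text
clock: 7.28
position: [0.5222, 0.0209, 0.0934]
ee_rot: [-2.221, -2.221, 0.0]
force: [-0.8, -1.1, -2.0]
width: 0.091
```

```bash
python3 - <<'E'
from h import *
s=st()
b=arm.get_image("side"); cv2.imwrite("pics/side4.png",b)
cv2.imwrite("pics/s4.png",cv2.resize(b[200:310,335:440],None,fx=5,fy=5,interpolation=cv2.INTER_CUBIC))
E
```

```text
t 7.275 pos [0.5222 0.0209 0.0934] rot [-2.221 -2.221  0.   ] F [-0.8 -1.1 -2. ] M [-0.08  0.04 -0.02] w 0.091
```

View pics/s4.png

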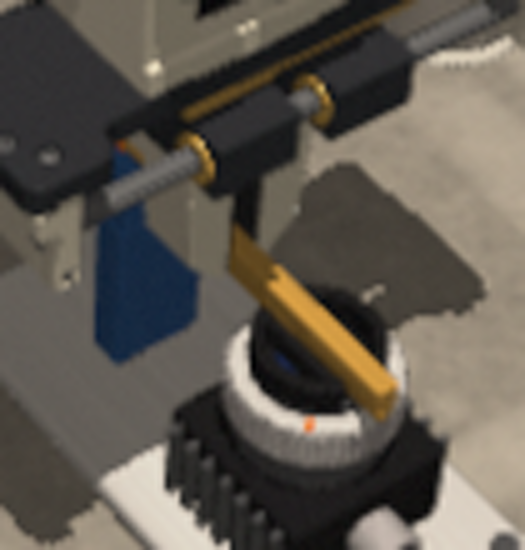

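The side view shows the bar lying across the barrel between its walls. The force reading shows only the bar's weight, so nothing is binding. Lowering the last ~2.4 mm.

Emit:
{"api": "jog_arm", "payload": {"moves": [{"xyz": [0,0,0.015],"twist": [0,0,0],"grip": 1},{"xyz": [0,0,0.03],"twist": [0,0,0],"grip": 1},{"xyz": [0,0,0.03],"twist": [0,0,0],"grip": 1}]}}

```text
clock: 7.7
position: [0.5223, 0.021, 0.0917]
ee_rot: [-2.221, -2.221, 0.0]
force: [-0.3, -0.8, -2.4]
width: 0.08
```

Emit:
{"api": "jog_arm", "payload": {"moves": [{"xyz": [0,0,0.01],"twist": [0,0,0],"grip": 1},{"xyz": [0,0,0.015],"twist": [0,0,0],"grip": 1},{"xyz": [0,0,0.015],"twist": [0,0,0],"grip": 1}]}}

```text
clock: 8.07
position: [0.5223, 0.0209, 0.0908]
ee_rot: [-2.221, -2.221, -0.0]
force: [-0.9, -0.6, -0.8]
width: 0.085
```

Emit:
{"api": "jog_arm", "payload": {"moves": [{"xyz": [0,0,0.01],"twist": [0,0,0],"grip": 1},{"xyz": [0,0,0.015],"twist": [0,0,0],"grip": 1},{"xyz": [0,0,0.015],"twist": [0,0,0],"grip": 1}]}}

```text
clock: 8.45
position: [0.5224, 0.0211, 0.0901]
ee_rot: [-2.221, -2.221, -0.001]
force: [-0.9, 1.2, 6.1]
width: 0.082
```

```bash
python3 -c "
from h import *
K,T=cam('side');st(); b=arm.get_image('side'); cv2.imwrite('pics/side5.png',b); st()
hsv=cv2.cvtColor(b,cv2.COLOR_BGR2HSV); m=cv2.inRange(hsv,(10,100,60),(32,255,255)); m[:240]=0; m[:,:370]=0; m[:,425:]=0; m[292:]=0
ys,xs=np.nonzero(m); print(xs.min(),xs.max(),ys.max(),ys[xs==xs.max()])
for y in range(245,292,3): print(y,''.join('#' if v else '.' for v in m[y,375:422]))
for z in(.076,.079,.087,.090): print(z,[np.round(proj(K,T,(.5222+dx,-.0551,z)),1) for dx in(-.004,.004)])
"
```

```text
t 8.45 pos [0.5224 0.0211 0.0901] rot [-2.221e+00 -2.221e+00 -1.000e-03] F [-0.9  1.2  6.1] M [ 0.    0.41 -0.03] w 0.082
t 8.5 pos [0.5224 0.0211 0.0901] rot [2.221e+00 2.221e+00 1.000e-03] F [-1.6  1.2  4.1] M [-0.01  0.3  -0.03] w 0.083
381 413 285 [276 277 278 279 280 281]
245 ...............................................
248 ......####.....................................
251 ......#######..................................
254 ......###########..............................
257 .......#############...........................
260 ..........#############........................
263 ...............###########.....................
266 ..................###########..................
269 ......................##########...............
272 .........................##########............
275 ............................##########.........
278 ..............................#########........
281 ...............................########........
284 .....................##............##..........
287 ...............................................
290 ...............................................
0.076 [array([409.4, 285.5]), array([413.7, 283.1])]
0.079 [array([409.6, 284.2]), array([413.9, 281.7])]
0.087 [array([410.1, 280.6]), array([414.4, 278.1])]
0.09 [array([410.3, 279.2]), array([414.7, 276.7])]
```

The floor was felt at TCP z 0.090 with an upward force of 6 N, and the bar end's pixels match a seated underside at 76 mm. I'll release it and move over the lens axis.

Emit:
{"api": "jog_arm", "payload": {"moves": [{"xyz": [0,0,-0.01],"twist": [0,0,0],"grip": 0.6},{"xyz": [0,0,-0.01],"twist": [0,0,0],"grip": 0.3},{"xyz": [0,0,-0.01],"twist": [0,0,0],"grip": 0},{"xyz": [0,0,-0.01],"twist": [0,0,0],"grip": -0.5},{"xyz": [0,0,-0.01],"twist": [0,0,0],"grip": -0.5}]}}

```text
clock: 9.12
position: [0.5223, 0.0209, 0.0905]
ee_rot: [2.221, 2.221, -0.0]
force: [-1.0, -0.5, 0.1]
width: 0.58
```

Emit:
{"api": "jog_arm", "payload": {"moves": [{"xyz": [0,0,-0.1],"twist": [0,0,0],"grip": -1},{"xyz": [0,0,-0.5],"twist": [0,0,0],"grip": -1},{"xyz": [0,0,-1.0],"twist": [0,0,0],"grip": -1},{"xyz": [-0.3,0,-1.2],"twist": [0,0,0],"grip": -1},{"xyz": [-0.7,0,-1.2],"twist": [0,0,0],"grip": -1}]}}

```text
clock: 9.75
position: [0.5228, -0.022, 0.1635]
ee_rot: [2.219, 2.222, 0.003]
force: [0.3, 0.3, -0.0]
width: 0.998
```

```bash
python3 -c "
from h import *
s=st(); print(np.round(s['joints'],2))
a=arm.get_image('wrist'); b=arm.get_image('side'); cv2.imwrite('pics/wrist6.png',a); cv2.imwrite('pics/side6.png',b)
b=cv2.resize(b[205:315,340:440],None,fx=4,fy=4,interpolation=cv2.INTER_CUBIC)
a=cv2.resize(a[60:280,220:420],(400,440),interpolation=cv2.INTER_CUBIC)
cv2.imwrite('pics/m6.png',np.hstack([a,b]))
"
```

```text
t 9.75 pos [ 0.5228 -0.022   0.1635] rot [2.219 2.222 0.003] F [ 0.3  0.3 -0. ] M [-0.12  0.08 -0.03] w 0.998
[-0.44  0.37  0.51  1.95 -0.23  0.88  0.18]
```

View pics/m6.png

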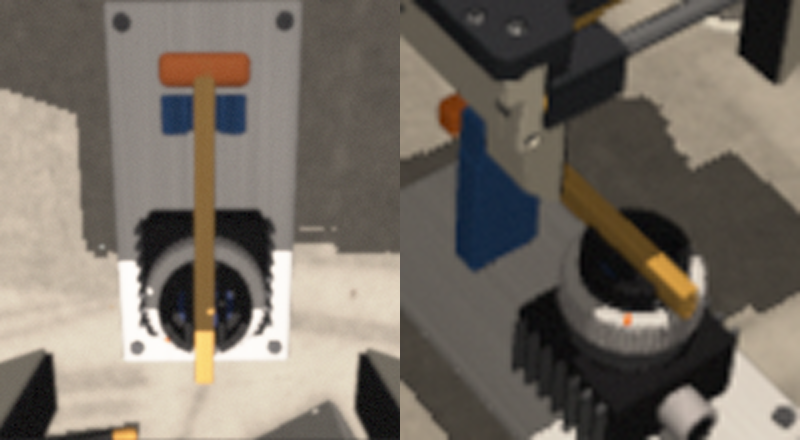

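The left panel (wrist view) shows the bar in the fork at (205,115) and through the barrel slot, with the head beyond the fork. The barrel centre is at about (204,306) and the ring spans columns 142–268. The bar is seated.

```bash
python3 -c "
from h import *
K,T=cam('wrist')
print('barrel c',onz(K,T,(220+204/2,60+307/2),.0845),'top',onz(K,T,(322,60+262/2),.0845),'bot',onz(K,T,(322,60+352/2),.0845),'ring top',onz(K,T,(322,60+235/2),.073))
P=onz(K,T,(322,60+53/2),.090); print('head far',P)
print('plain',onz(K,T,(322,60+384/2),.083))
for x in (.5222,): rel([x,-.0265,.120],np.radians(45))
"
```

```text
barrel c [ 0.52161567 -0.02631817  0.0845    ] top [ 0.52170837 -0.00677828  0.0845    ] bot [ 0.52151806 -0.04689223  0.0845    ] ring top [0.52174165 0.00169006 0.073     ]
head far [0.52208597 0.07211754 0.09      ]
plain [ 0.52144071 -0.06300679  0.083     ]
xyz [-0.023  0.004  0.714] twist [-0.     0.009 -4.526] twist [1.1000e-02 0.0000e+00 1.3474e+01]
```

Emit:
{"api": "jog_arm", "payload": {"moves": [{"xyz": [-0.02,0,0],"twist": [0,0,-1],"grip": -1},{"xyz": [-0.02,0,0],"twist": [0,0,-2],"grip": -1},{"xyz": [-0.02,0,0.2],"twist": [0,0,-3],"grip": -1},{"xyz": [-0.02,0,0.4],"twist": [0,0,-4],"grip": -1},{"xyz": [-0.02,0,0.6],"twist": [0,0,-4.55],"grip": -1}]}}

```text
clock: 10.48
position: [0.5219, -0.0225, 0.1258]
ee_rot: [-1.184, -2.909, 0.0]
force: [-0.4, -1.0, -0.3]
width: 0.998
```

```bash
python3 -c "
from h import *
st(); rel([.522,-.0265,.0695],np.radians(45.5))"
```

```text
t 10.475 pos [ 0.5219 -0.0225  0.1258] rot [-1.184 -2.909  0.   ] F [-0.4 -1.  -0.3] M [-0.07 -0.    0.01] w 0.998
xyz [-0.049 -0.046  0.938] twist [-0.002 -0.004  0.023] twist [ 6.0000e-03 -3.0000e-03 -1.7977e+01]
```

Emit:
{"api": "jog_arm", "payload": {"moves": [{"xyz": [-0.05,-0.045,0.2],"twist": [0,0,0.02],"grip": -1},{"xyz": [-0.05,-0.045,0.5],"twist": [0,0,0.02],"grip": -1},{"xyz": [-0.05,-0.045,0.8],"twist": [0,0,0.02],"grip": -1},{"xyz": [-0.05,-0.045,0.93],"twist": [0,0,0.02],"grip": -1},{"xyz": [-0.05,-0.045,0.93],"twist": [0,0,0.02],"grip": -0.5}]}}

```text
clock: 11.1
position: [0.5222, -0.0266, 0.0703]
ee_rot: [-1.196, -2.904, 0.001]
force: [-0.3, -0.1, 0.3]
width: 0.932
```

Emit:
{"api": "jog_arm", "payload": {"force": 30, "moves": [{"xyz": [0,0,0],"twist": [0,0,0],"grip": 0},{"xyz": [0,0,0],"twist": [0,0,0],"grip": 1},{"xyz": [0,0,0],"twist": [0,0,0],"grip": 1},{"xyz": [0,0,0],"twist": [0,0,0],"grip": 1},{"xyz": [0,0,0],"twist": [0,0,0],"grip": 1}]}}

```text
clock: 11.72
position: [0.5231, -0.0259, 0.0711]
ee_rot: [1.194, 2.905, 0.001]
force: [1.2, 2.0, 4.5]
width: 0.583
```

```bash
python3 -c "
from h import *
s=st(); print(np.round(s['joint_efforts'],2),np.round(s['joints'],3))"
```

```text
t 11.725 pos [ 0.5231 -0.0259  0.0711] rot [1.194e+00 2.905e+00 1.000e-03] F [1.2 2.  4.5] M [ 0.28 -0.13 -0.06] w 0.583
[ 1.070e+00 -5.661e+01  5.300e+00 -1.923e+01  4.300e-01  3.100e-01
  2.000e-02] [-0.246  0.486  0.262  2.015 -0.198  0.664  0.934]
```

Emit:
{"api": "jog_arm", "payload": {"moves": [{"xyz": [0,0,0],"twist": [0,0,0.5],"grip": 1},{"xyz": [0,0,0],"twist": [0,0,1.0],"grip": 1},{"xyz": [0,0,0],"twist": [0,0,1.5],"grip": 1},{"xyz": [0,0,0],"twist": [0,0,2.0],"grip": 1},{"xyz": [0,0,0],"twist": [0,0,2.5],"grip": 1}]}}

```text
clock: 12.35
position: [0.523, -0.026, 0.0711]
ee_rot: [1.798, 2.576, 0.001]
force: [-0.3, 1.7, 4.5]
width: 0.581
```

```bash
cat > tq.py <<'E'
from h import *
s=st(); M=R.from_rotvec(s["ee_rot"]).as_matrix()
print("yaw",round(float(np.degrees(np.arctan2(M[1,1],M[0,1]))),2),"eff",np.round(s['joint_efforts'],2),"q7",round(float(s["joints"][6]),3))
E
python3 tq.py
```

```text
t 12.35 pos [ 0.523  -0.026   0.0711] rot [1.798e+00 2.576e+00 1.000e-03] F [-0.3  1.7  4.5] M [ 0.26 -0.03  0.08] w 0.581
yaw 20.16 eff [ 2.100e+00 -5.577e+01  6.230e+00 -1.925e+01  5.600e-01 -2.000e-02
  1.030e+00] q7 0.591
```

Emit:
{"api": "jog_arm", "payload": {"moves": [{"xyz": [0,0,0],"twist": [0,0,0.5],"grip": 1},{"xyz": [0,0,0],"twist": [0,0,1.0],"grip": 1},{"xyz": [0,0,0],"twist": [0,0,1.0],"grip": 1}]}}

```text
clock: 12.72
position: [0.5229, -0.026, 0.0711]
ee_rot: [2.014, 2.411, 0.001]
force: [0.2, 1.4, 5.1]
width: 0.579
```

```bash
python3 tq.py
```

```text
t 12.725 pos [ 0.5229 -0.026   0.0711] rot [2.014e+00 2.411e+00 1.000e-03] F [0.2 1.4 5.1] M [0.2  0.07 0.01] w 0.579
yaw 10.26 eff [  0.71 -54.75   7.67 -19.     0.18  -0.06  -0.61] q7 0.457
```

Emit:
{"api": "jog_arm", "payload": {"moves": [{"xyz": [0,0,0],"twist": [0,0,0.4],"grip": 1},{"xyz": [0,0,0],"twist": [0,0,0.8],"grip": 1},{"xyz": [0,0,0],"twist": [0,0,0.8],"grip": 1}]}}

```text
clock: 13.1
position: [0.5228, -0.026, 0.0711]
ee_rot: [2.177, 2.265, 0.001]
force: [0.1, 1.5, 5.0]
width: 0.579
```

```bash
python3 tq.py
```

```text
t 13.1 pos [ 0.5228 -0.026   0.0711] rot [2.177e+00 2.265e+00 1.000e-03] F [0.1 1.5 5. ] M [0.22 0.09 0.  ] w 0.579
yaw 2.27 eff [  0.75 -54.43   8.18 -18.97   0.23  -0.15  -0.45] q7 0.349
```

Emit:
{"api": "jog_arm", "payload": {"moves": [{"xyz": [0,0,0],"twist": [0,0,0.3],"grip": 1},{"xyz": [0,0,0],"twist": [0,0,0.6],"grip": 1}]}}

```text
clock: 13.35
position: [0.5228, -0.026, 0.0711]
ee_rot: [2.293, 2.147, 0.001]
force: [-0.0, 2.0, 4.7]
width: 0.573
```

```bash
python3 tq.py
```

```text
t 13.35 pos [ 0.5228 -0.026   0.0711] rot [2.293e+00 2.147e+00 1.000e-03] F [-0.   2.   4.7] M [0.28 0.13 0.06] w 0.573
yaw -3.76 eff [  1.65 -54.56   8.12 -19.03   0.44  -0.27   0.59] q7 0.268
```

Emit:
{"api": "jog_arm", "payload": {"moves": [{"xyz": [0,0,0],"twist": [0,0,0.3],"grip": 1},{"xyz": [0,0,0],"twist": [0,0,0.6],"grip": 1}]}}

```text
clock: 13.6
position: [0.5228, -0.0259, 0.0711]
ee_rot: [-2.402, -2.025, -0.001]
force: [-0.5, 1.9, 5.5]
width: 0.582
```

```bash
python3 tq.py
```

```text
t 13.6 pos [ 0.5228 -0.0259  0.0711] rot [-2.402e+00 -2.025e+00 -1.000e-03] F [-0.5  1.9  5.5] M [0.39 0.23 0.21] w 0.582
yaw -9.75 eff [  1.92 -54.25   8.85 -18.9    0.43  -0.36   0.47] q7 0.187
```

Emit:
{"api": "jog_arm", "payload": {"moves": [{"xyz": [0,0,0],"twist": [0,0,0.3],"grip": 1},{"xyz": [0,0,0],"twist": [0,0,0.6],"grip": 1}]}}

```text
clock: 13.85
position: [0.5228, -0.0258, 0.0711]
ee_rot: [-2.504, -1.896, -0.001]
force: [-0.8, 2.7, 6.1]
width: 0.579
```

```bash
python3 tq.py
```

```text
t 13.85 pos [ 0.5228 -0.0258  0.0711] rot [-2.504e+00 -1.896e+00 -1.000e-03] F [-0.8  2.7  6.1] M [0.4  0.15 0.33] w 0.579
yaw -15.73 eff [  2.17 -53.99   9.52 -18.76   0.4   -0.43   0.36] q7 0.107
```

Torque is climbing at the expected slope: 0.06, 0.21, 0.33 N·m. About 5° more should bring it near 0.45.

Emit:
{"api": "jog_arm", "payload": {"moves": [{"xyz": [0,0,0],"twist": [0,0,0.25],"grip": 1},{"xyz": [0,0,0],"twist": [0,0,0.5],"grip": 1}]}}

```text
clock: 14.1
position: [0.5228, -0.0257, 0.0711]
ee_rot: [-2.584, -1.786, -0.001]
force: [-0.1, 2.3, 6.4]
width: 0.578
```

```bash
python3 tq.py; python3 -c "
from h import *
for i in range(3): arm.get_image('side'); st()"
```

```text
t 14.1 pos [ 0.5228 -0.0257  0.0711] rot [-2.584e+00 -1.786e+00 -1.000e-03] F [-0.1  2.3  6.4] M [0.45 0.19 0.34] w 0.578
yaw -20.69 eff [  2.25 -53.74  10.13 -18.6    0.35  -0.46   0.15] q7 0.04
t 14.15 pos [ 0.5228 -0.0257  0.0711] rot [-2.586e+00 -1.783e+00 -1.000e-03] F [-0.7  2.2  7.1] M [0.46 0.31 0.3 ] w 0.58
t 14.2 pos [ 0.5228 -0.0257  0.0711] rot [-2.584e+00 -1.786e+00 -1.000e-03] F [0.1 3.  6.6] M [0.48 0.16 0.24] w 0.58
t 14.25 pos [ 0.5228 -0.0257  0.0711] rot [-2.583e+00 -1.787e+00 -1.000e-03] F [1.2 2.7 6.3] M [0.47 0.2  0.25] w 0.58
```

Emit:
{"api": "jog_arm", "payload": {"force": 36, "moves": [{"xyz": [0,0,0],"twist": [0,0,0.1],"grip": 1},{"xyz": [0,0,0],"twist": [0,0,0.3],"grip": 1}]}}

```text
clock: 14.5
position: [0.5228, -0.0257, 0.0711]
ee_rot: [-2.629, -1.719, -0.001]
force: [-0.5, 2.2, 6.3]
width: 0.581
```

```bash
python3 tq.py; python3 -c "
from h import *
b=arm.get_image('side'); st(); cv2.imwrite('pics/side7.png',b)
h=cv2.cvtColor(b,cv2.COLOR_BGR2HSV)
for n in ('side0','side7'):
    b=cv2.imread(f'pics/{n}.png'); h=cv2.cvtColor(b,cv2.COLOR_BGR2HSV); m=cv2.inRange(h,(3,120,120),(14,255,255)); m[:262]=0;m[300:]=0;m[:,:370]=0;m[:,425:]=0
    ys,xs=np.nonzero(m); K,T=cam('side')
    if len(xs): P=onz(K,T,(xs.mean(),ys.mean()),.073); print(n,len(xs),xs.mean(),ys.mean(),'dot angle',np.degrees(np.arctan2(P[1]+.0266,P[0]-.5217)))
"
```

```text
t 14.5 pos [ 0.5228 -0.0257  0.0711] rot [-2.629e+00 -1.719e+00 -1.000e-03] F [-0.5  2.2  6.3] M [0.49 0.16 0.44] w 0.581
yaw -23.65 eff [  2.31 -53.67  10.48 -18.5    0.34  -0.46   0.11] q7 0.0
t 14.55 pos [ 0.5228 -0.0257  0.0711] rot [-2.631e+00 -1.716e+00 -1.000e-03] F [-0.8  1.7  6.4] M [0.48 0.22 0.35] w 0.579
side0 4 396.5 284.5 dot angle -136.15573796019103
```

Torque now reads 0.44 N·m while turning, so it is hand-tight. I'll release the ring, rise, and go back to the bar.

Emit:
{"api": "jog_arm", "payload": {"moves": [{"xyz": [0,0,0],"twist": [0,0,0],"grip": 0},{"xyz": [0,0,0],"twist": [0,0,0],"grip": -0.5},{"xyz": [0,0,0],"twist": [0,0,0],"grip": -1},{"xyz": [0,0,0],"twist": [0,0,0],"grip": -1},{"xyz": [0,0,-0.1],"twist": [0,0,0],"grip": -1}]}}

```text
clock: 15.18
position: [0.5221, -0.0264, 0.0766]
ee_rot: [-2.63, -1.717, 0.001]
force: [-0.2, -0.6, 0.2]
width: 0.963
```

Emit:
{"api": "jog_arm", "payload": {"moves": [{"xyz": [0,0,-0.5],"twist": [0,0,0],"grip": -1},{"xyz": [0,0,-1.0],"twist": [0,0,0],"grip": -1},{"xyz": [0,0,-1.5],"twist": [0,0,-0.8],"grip": -1},{"xyz": [0,0,-1.5],"twist": [0,0,-1.8],"grip": -1},{"xyz": [0,0,-1.5],"twist": [0,0,-2.36],"grip": -1}]}}

```text
clock: 15.8
position: [0.5227, -0.0264, 0.1676]
ee_rot: [2.218, 2.224, 0.002]
force: [0.2, 0.6, -0.9]
width: 0.998
```

```bash
python3 -c "
from h import *
b=arm.get_image('side'); a=arm.get_image('wrist'); st(); rel([.5223,.0209,.15],0); cv2.imwrite('pics/side8.png',b); cv2.imwrite('pics/wrist8.png',a)
K,T=cam('wrist')
for n in ('wrist6','wrist8'):
    b=cv2.imread(f'pics/{n}.png'); h=cv2.cvtColor(b,cv2.COLOR_BGR2HSV); m=cv2.inRange(h,(3,120,90),(16,255,255)); m[:150]=0;m[260:]=0;m[:,:270]=0;m[:,375:]=0
    ys,xs=np.nonzero(m); print(n,len(xs),list(zip(xs,ys))[:30])
b=cv2.resize(cv2.imread('pics/side8.png')[205:315,340:440],None,fx=4,fy=4,interpolation=cv2.INTER_CUBIC)
a=cv2.resize(a[60:280,220:420],(400,440),interpolation=cv2.INTER_CUBIC)
cv2.imwrite('pics/m8.png',np.hstack([a,b]))
"
```

```text
t 15.9 pos [ 0.5225 -0.0265  0.1672] rot [2.222e+00 2.220e+00 1.000e-03] F [-0.3 -0.3 -0.4] M [-0.13  0.03 -0.02] w 1.002
xyz [ 0.79  -0.005  0.287] twist [ 0.003 -0.002 -0.005] twist [-3.0000e-03 -5.0000e-03  1.7995e+01] 
wrist6 32 [(np.int64(323), np.int64(163)), (np.int64(318), np.int64(165)), (np.int64(317), np.int64(167)), (np.int64(317), np.int64(172)), (np.int64(317), np.int64(191)), (np.int64(326), np.int64(196)), (np.int64(317), np.int64(200)), (np.int64(325), np.int64(200)), (np.int64(326), np.int64(202)), (np.int64(317), np.int64(204)), (np.int64(326), np.int64(204)), (np.int64(317), np.int64(206)), (np.int64(326), np.int64(207)), (np.int64(326), np.int64(208)), (np.int64(326), np.int64(210)), (np.int64(326), np.int64(211)), (np.int64(317), np.int64(213)), (np.int64(327), np.int64(214)), (np.int64(317), np.int64(215)), (np.int64(327), np.int64(215)), (np.int64(317), np.int64(216)), (np.int64(326), np.int64(216)), (np.int64(325), np.int64(218)), (np.int64(317), np.int64(219)), (np.int64(325), np.int64(219)), (np.int64(317), np.int64(220)), (np.int64(325), np.int64(221)), (n
[... 364 characters left out ...]
.int64(327), np.int64(195)), (np.int64(327), np.int64(196)), (np.int64(327), np.int64(197)), (np.int64(327), np.int64(198)), (np.int64(327), np.int64(199)), (np.int64(318), np.int64(200)), (np.int64(294), np.int64(201)), (np.int64(295), np.int64(201)), (np.int64(296), np.int64(201)), (np.int64(297), np.int64(201)), (np.int64(298), np.int64(201)), (np.int64(296), np.int64(202)), (np.int64(297), np.int64(202)), (np.int64(326), np.int64(205)), (np.int64(318), np.int64(208)), (np.int64(327), np.int64(208)), (np.int64(318), np.int64(210)), (np.int64(318), np.int64(211)), (np.int64(327), np.int64(214)), (np.int64(319), np.int64(216)), (np.int64(318), np.int64(219)), (np.int64(327), np.int64(223))]
```

View pics/m8.png

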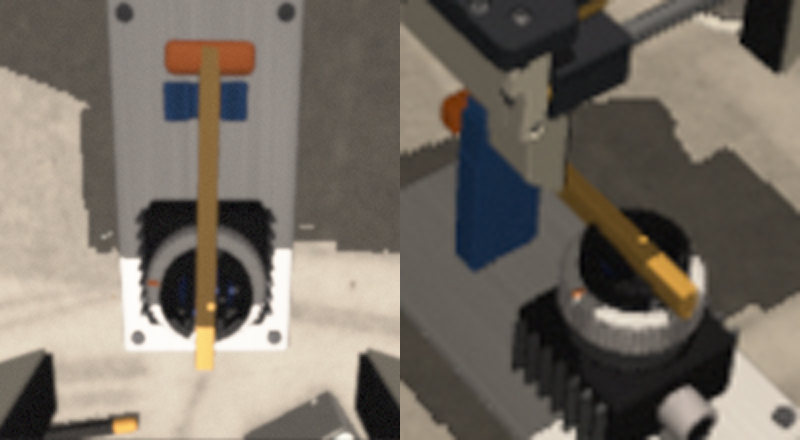

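The last view shows the bar still seated, turned slightly within its play. The orange dot has moved from about (168,338) to (153,283). I'll check how far the ring turned.

```bash
python3 -c "
from h import *
K,T=cam('wrist'); P=onz(K,T,(296.5,201.5),.073); a1=np.degrees(np.arctan2(P[1]+.0266,P[0]-.5217))
T6=T.copy(); T6[:3,3]+=np.array([.5228,-.0251,.1635])-np.array([.5225,-.0265,.1672]); Q=onz(K,T6,(304,229),.073); a0=np.degrees(np.arctan2(Q[1]+.0266,Q[0]-.5217)); print(P,a1,Q,a0,a1-a0)
# bar angle now
a=cv2.imread('pics/wrist8.png'); h=cv2.cvtColor(a,cv2.COLOR_BGR2HSV); m=cv2.inRange(h,(8,80,40),(35,255,255))
C=np.array([onz(K,T,(305+np.nonzero(m[y,305:345])[0].mean(),y),.090)[:2] for y in range(105,225,8)]); f=np.polyfit(C[:,1],C[:,0],1); print('slope deg',np.degrees(f[0]),'x at y=.0209',np.polyval(f,.0209))
print('head far y',onz(K,T,(322,60+40/2),.09)[1])
"
```

```text
[ 0.49975657 -0.02236607  0.073     ] 169.07911564244395 [ 0.50638057 -0.04566622  0.073     ] -128.78137598281404 297.86049162525796
slope deg 0.9281312960778653 x at y=.0209 0.5233024780793746
head far y 0.07541014285199171
```

Emit:
{"api": "jog_arm", "payload": {"moves": [{"xyz": [0.5,0.01,0],"twist": [0,0,0.09],"grip": -1},{"xyz": [0.79,0.01,0.1],"twist": [0,0,0.09],"grip": -0.6},{"xyz": [0.79,0.01,0.5],"twist": [0,0,0.09],"grip": -0.6},{"xyz": [0.79,0.01,0.9],"twist": [0,0,0.09],"grip": -0.6},{"xyz": [0.79,0.01,1.15],"twist": [0,0,0.09],"grip": -0.6}]}}

```text
clock: 16.52
position: [0.5226, 0.0212, 0.0964]
ee_rot: [-2.241, -2.201, 0.002]
force: [-0.2, -0.7, -0.6]
width: 0.797
```

```bash
python3 -c "
from h import *
st(); rel([.523,.0209,.0905],np.radians(-.9))"
```

```text
t 16.525 pos [0.5226 0.0212 0.0964] rot [-2.241e+00 -2.201e+00  2.000e-03] F [-0.2 -0.7 -0.6] M [-0.12  0.03  0.02] w 0.797
xyz [-0.005  0.008  0.098] twist [-0.009  0.003 -0.013] twist [5.0000e-03 1.4000e-02 1.7987e+01]
```

Emit:
{"api": "jog_arm", "payload": {"force": 12, "moves": [{"xyz": [0,0,0.08],"twist": [0,0,0],"grip": 0},{"xyz": [0,0,0.08],"twist": [0,0,0],"grip": 1},{"xyz": [0,0,0.08],"twist": [0,0,0],"grip": 1},{"xyz": [0,0,0.08],"twist": [0,0,0],"grip": 1},{"xyz": [0,0,0.08],"twist": [0,0,0],"grip": 1}]}}

```text
clock: 17.15
position: [0.5234, 0.0211, 0.0933]
ee_rot: [2.241, 2.202, 0.001]
force: [0.2, 0.5, -0.5]
width: 0.304
```

Emit:
{"api": "jog_arm", "payload": {"force": 15, "moves": [{"xyz": [0,0,0],"twist": [0,0,0],"grip": 1},{"xyz": [0,0,0],"twist": [0,0,0],"grip": 1},{"xyz": [0,0,0],"twist": [0,0,0],"grip": 1},{"xyz": [0,0,0],"twist": [0,0,0],"grip": 1}]}}

```text
clock: 17.65
position: [0.5232, 0.0212, 0.093]
ee_rot: [-2.241, -2.202, -0.0]
force: [0.3, -0.7, 1.7]
width: 0.087
```

Emit:
{"api": "jog_arm", "payload": {"force": 20, "moves": [{"xyz": [0,0,0],"twist": [0,0,0],"grip": 1},{"xyz": [0,0,-0.08],"twist": [0,0,0],"grip": 1},{"xyz": [0,0,-0.2],"twist": [0,0,0],"grip": 1},{"xyz": [0,0,-0.35],"twist": [0,0,0],"grip": 1},{"xyz": [0,0,-0.5],"twist": [0,0,0],"grip": 1}]}}

```text
clock: 18.27
position: [0.5233, 0.0211, 0.1237]
ee_rot: [2.241, 2.202, 0.0]
force: [0.1, -0.5, -1.6]
width: 0.085
```

Emit:
{"api": "jog_arm", "payload": {"moves": [{"xyz": [0,0,-0.5],"twist": [0,0,0],"grip": 1},{"xyz": [0,0,-1.0],"twist": [0,0,0],"grip": 1},{"xyz": [0,0,-1.0],"twist": [0,0,0],"grip": 1}]}}

```text
clock: 18.65
position: [0.5247, 0.0211, 0.1853]
ee_rot: [2.239, 2.2, 0.006]
force: [0.3, 0.6, -0.5]
width: 0.082
```

```bash
python3 -c "
from h import *
st(); rel([.4587,.3254,.18],np.radians(0)); rel([.5,.22,.18],np.radians(0)); rel([.5,.2,.0175])
a=arm.get_image('side'); cv2.imwrite('pics/side9.png',a)"
```

```text
t 18.65 pos [0.5247 0.0211 0.1853] rot [2.239 2.2   0.006] F [ 0.3  0.6 -0.5] M [-0.09  0.06 -0.02] w 0.082
xyz [ 5.051 -1.188  0.089] twist [ 0.025 -0.007 -0.1  ] twist [-1.10e-02 -3.90e-02  1.79e+01] 
xyz [ 3.307 -0.469  0.09 ] twist [ 0.025 -0.007 -0.1  ] twist [-1.10e-02 -3.90e-02  1.79e+01] 
xyz [ 2.971 -0.475  2.798]
```

Emit:
{"api": "jog_arm", "payload": {"moves": [{"xyz": [0.8,-0.2,0],"twist": [0,0,0],"grip": 1},{"xyz": [1.8,-0.4,0],"twist": [0,0,0],"grip": 1},{"xyz": [2.8,-0.65,0],"twist": [0,0,0],"grip": 1},{"xyz": [3.7,-0.9,0],"twist": [0,0,0],"grip": 1},{"xyz": [4.4,-1.12,0],"twist": [0,0,0],"grip": 1}]}}

```text
clock: 19.32
position: [0.459, 0.2885, 0.1818]
ee_rot: [-2.238, -2.204, 0.002]
force: [0.3, -0.6, -0.8]
width: 0.085
```

Emit:
{"api": "jog_arm", "payload": {"moves": [{"xyz": [0.31,0,0.3],"twist": [0,0,0],"grip": 1},{"xyz": [0.31,0,1.0],"twist": [0,0,0],"grip": 1},{"xyz": [0.31,0,1.8],"twist": [0,0,0],"grip": 1},{"xyz": [0.31,0,2.3],"twist": [0,0,0],"grip": 1},{"xyz": [0.31,0,2.3],"twist": [0,0,0],"grip": 1}]}}

```text
clock: 19.95
position: [0.4589, 0.3033, 0.0423]
ee_rot: [-2.241, -2.201, 0.01]
force: [-0.8, 0.4, -0.6]
width: 0.084
```

```bash
python3 -c "
from h import *
s=st(); rel([s['position'][0],s['position'][1],.0185],0)"
```

```text
t 19.95 pos [0.4589 0.3033 0.0423] rot [-2.241 -2.201  0.01 ] F [-0.8  0.4 -0.6] M [-0.13  0.04  0.01] w 0.084
xyz [0.002 0.002 0.396] twist [-0.026  0.023 -0.102] twist [ 0.036  0.041 17.898]
```

Emit:
{"api": "jog_arm", "payload": {"moves": [{"xyz": [0,0,0.15],"twist": [0,0,0],"grip": 1},{"xyz": [0,0,0.28],"twist": [0,0,0],"grip": 1},{"xyz": [0,0,0.35],"twist": [0,0,0],"grip": 1},{"xyz": [0,0,0.38],"twist": [0,0,0],"grip": 1},{"xyz": [0,0,0.38],"twist": [0,0,0],"grip": 1}]}}

```text
clock: 20.58
position: [0.4611, 0.3049, 0.0223]
ee_rot: [-2.241, -2.202, -0.0]
force: [0.5, -0.2, -1.4]
width: 0.087
```

Emit:
{"api": "jog_arm", "payload": {"moves": [{"xyz": [0,0,0.02],"twist": [0,0,0],"grip": 1},{"xyz": [0,0,0.03],"twist": [0,0,0],"grip": 1},{"xyz": [0,0,0.03],"twist": [0,0,0],"grip": 1}]}}

```text
clock: 20.95
position: [0.4609, 0.3048, 0.0203]
ee_rot: [-2.241, -2.202, 0.0]
force: [-0.2, -0.5, -1.0]
width: 0.086
```

Emit:
{"api": "jog_arm", "payload": {"moves": [{"xyz": [0,0,0.02],"twist": [0,0,0],"grip": 1},{"xyz": [0,0,0.04],"twist": [0,0,0],"grip": 1},{"xyz": [0,0,0.04],"twist": [0,0,0],"grip": 1}]}}

```text
clock: 21.32
position: [0.4611, 0.3046, 0.018]
ee_rot: [2.241, 2.202, 0.0]
force: [-0.3, -1.8, 2.2]
width: 0.085
```

Emit:
{"api": "jog_arm", "payload": {"moves": [{"xyz": [0,0,0.01],"twist": [0,0,0],"grip": 1},{"xyz": [0,0,0.015],"twist": [0,0,0],"grip": 1}]}}

```text
clock: 21.58
position: [0.4611, 0.3046, 0.0177]
ee_rot: [-2.241, -2.201, -0.0]
force: [-3.6, -3.1, 15.0]
width: 0.081
```

The bar is on the worktop. Releasing it and retreating upward.

Emit:
{"api": "jog_arm", "payload": {"moves": [{"xyz": [0,0,-0.025],"twist": [0,0,0],"grip": 0.7},{"xyz": [0,0,-0.025],"twist": [0,0,0],"grip": 0.4},{"xyz": [0,0,-0.025],"twist": [0,0,0],"grip": 0.3},{"xyz": [0,0,-0.025],"twist": [0,0,0],"grip": 0.2},{"xyz": [0,0,-0.05],"twist": [0,0,0],"grip": 0.2}]}}

```text
clock: 22.2
position: [0.4609, 0.3048, 0.0199]
ee_rot: [2.241, 2.202, -0.0]
force: [-0.7, -0.0, 0.3]
width: 0.396
```

Emit:
{"api": "jog_arm", "payload": {"moves": [{"xyz": [0,0,-0.4],"twist": [0,0,0],"grip": 0.2},{"xyz": [0,0,-1.2],"twist": [0,0,0],"grip": 0.2},{"xyz": [0,0,-2.0],"twist": [0,0,0],"grip": 0.2},{"xyz": [0,0,-2.9],"twist": [0,0,0],"grip": 0.2},{"xyz": [0,0,-3.0],"twist": [0,0,0],"grip": 0.2}]}}

```text
clock: 22.82
position: [0.4629, 0.3058, 0.2038]
ee_rot: [2.241, 2.202, 0.01]
force: [-1.1, 0.5, 0.0]
width: 0.4
```

Emit:
{"api": "jog_arm", "payload": {"moves": [{"xyz": [0.5,-0.5,-0.2],"twist": [0,0,0],"grip": 0.2},{"xyz": [1.2,-1.0,-0.2],"twist": [0,0,0],"grip": 0.2},{"xyz": [2.0,-1.5,-0.2],"twist": [0,0,0],"grip": 0.2},{"xyz": [2.0,-1.5,-0.2],"twist": [0,0,0],"grip": 0.2}]}}

```text
clock: 23.32
position: [0.3689, 0.4307, 0.2107]
ee_rot: [-2.23, -2.21, 0.002]
force: [0.2, -0.7, -0.8]
width: 0.403
```

```bash
python3 -c "
from h import *
st(); a=arm.get_image('side'); cv2.imwrite('pics/side10.png',a)
f=cv2.resize(a[150:330,200:460],None,fx=3,fy=3,interpolation=cv2.INTER_CUBIC); cv2.imwrite('pics/f10.png',f); print(f.shape)"
```

```text
t 23.325 pos [0.3689 0.4307 0.2107] rot [-2.23e+00 -2.21e+00  2.00e-03] F [ 0.2 -0.7 -0.8] M [-0.14  0.02 -0.  ] w 0.403
(540, 780, 3)
```

View pics/f10.png

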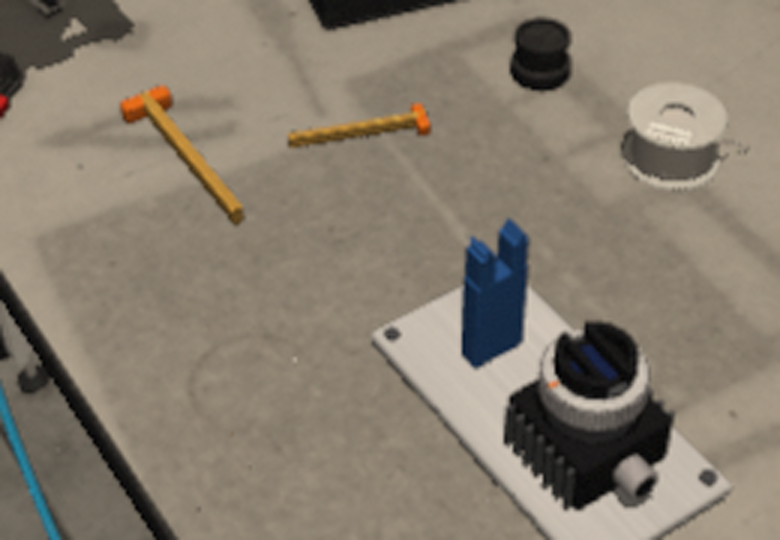

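The final view shows the large bar lying flat and clear of the camera, with its head at (147,103) and plain end at (235,213). The slot still points at the fork. The ring's dot, at (553,384) in this crop or (384,278) in the full image, is where it was when I released the ring.

```bash
python3 -c "
from h import *
print(arm.sign_off()); st()"
```

```text
the job is handed in; nothing more can be done
None
the job is handed in; nothing more can be done
```

The job is done and handed in at about 23 s of the 61 s allowed. The larger holding bar went into the barrel slot and fork and the lock ring was tightened clockwise. The bar was then lifted off and laid on the worktop near its original spot, well clear of the camera.

**Seating:** I felt the slot floor at the expected height, with about 6 N at the tool. The pictures showed the bar in both slots, with its cross-piece beyond the fork.

**Tightness:** Torque read about 0.07 N·m as drag, then rose to 0.21, 0.33, 0.34 and finally 0.44 N·m while turning. It read about 0.35 N·m standing still just before release. That is inside the 0.25–0.7 N·m range, but I did not grip the ring again to re-check it.

**Last picture:** The slot still points at the fork. The ring's dot is where it was when I released the ring.

**What disagreed:**
- **Ring turn:** the dot shows the ring turned about 55–62°, while the gripper turned about 69°. The fingers may have slipped a few degrees; the rest could be measuring error.
- **Bar position:** different views placed the bar and camera 2–4 mm apart lengthwise, so I used values in between. I did not measure the final seated lengthwise position (±4 mm) any closer.
- **Set-down force:** it peaked at 15 N as the bar met the worktop.

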